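# Aim the culture light

### The job

Swivel the tilting light panel so that it squarely faces the green culture bottle on the stirrer, and set it leaning back 20 degrees from upright (its side pointers at the red marks). Leave the bottles standing where they are.

Things in the scene. Friction and masses are not known exactly. Their poses are not given: they have to be found in the camera images.
- light_base: Heavy dark round foot of the light panel, 150 mm across, 26 mm high, fixed to the bench. Origin: centre of its underside, on the swivel axis; z up; its x axis (a white dash on the foot) is the way the panel faces at swivel 0.
- hinge (a point): Point on the aluminium yoke (222 mm wide) where the vertical swivel axis meets the tilt axis, 75 mm above the bench. Turns with the swivel only: x level, the way the luminous front faces; y along the tilt axis; z up. White discs (60 mm) on both yoke ends have ticks every 10 degrees from upright back to 60, and a red mark at 20; a black pointer moves with the panel.
- handle (a point): Middle of the orange handle bar on the panel's top: 14 mm thick, 110 mm free between its posts, parallel to the tilt axis and 180 mm from it, in the panel's plane. Grey panel, pale luminous front: 190 mm wide, 26 mm thick with ribs, from 20 to 140 mm off the tilt axis, so 33 mm are free under the bar. Turns with the panel: z from tilt axis to bar, x out of the front, y along the bar.
- swivel (a joint): Swivel angle of the yoke on the foot (rad), about the vertical, positive anticlockwise seen from above, 0 = facing along the foot's x axis, range -1.5 to 1.5. Stiff friction joint (0.3 N m): stays where it is left.
- lean (a joint): Lean of the panel (rad): 0 = upright, positive = top leaned backwards (away from where the luminous front faces, front turned upwards), range -0.25 to 1.2. Stiff friction joint (0.55 N m; the panel weighs 0.35 kg): stays where it is left.
- culture: Culture bottle: solid green, blue cap, 84 mm across, 170 mm high, 0.55 kg, standing loose in the middle of the stirrer. Origin: centre of its underside; z up its axis.
- stirrer: White square stirrer, 150 x 150 mm, 48 mm high with its round white plate, fixed; may stand on either side in front of the light. Origin: centre of its underside.
- amber: Reagent bottle, not to be lit: amber with a white label and blue cap, 84 mm across, 170 mm high, standing loose on the bench on the other side. Origin: centre of its underside; z up its axis.
- beaker: Empty white beaker, 70 mm across, 90 mm high, loose on the bench to the robot's left. Origin: centre of its underside.
Not all that is in view belongs to the job. There is more than one size of the culture; the one meant has the size given above.

How it is judged:
At the end, for the whole second after the job is handed in: The green culture bottle's axis is within 30 mm of the panel's centre line (straight out of its luminous front, seen from above), the panel leans back 20 degrees give or take 6 (0.244 to 0.454 rad) and is at rest, and the green and amber bottles stand upright within 30 mm of where they began (x of culture in the frame of hinge above 0.1 m and y of culture in the frame of hinge between -0.03 and 0.03 m and value of joint lean between 0.244 and 0.454 rad and velocity of joint lean between -0.02 and 0.02 rad/s and velocity of joint swivel between -0.02 and 0.02 rad/s and distance of each of culture, amber from where it was at the start of the episode below 0.03 m and angle between each of culture, amber's own z axis and vertical below 0.1 rad); the robot touches nothing.
It fails at once if the culture bottle is pushed away or tipped (distance of culture from where it was at the start of the episode above 0.03 m or angle between culture's own z axis and vertical above 0.3 rad).
It fails at once if the amber bottle is pushed away or tipped (distance of amber from where it was at the start of the episode above 0.03 m or angle between amber's own z axis and vertical above 0.3 rad).
It also fails if it takes over 32 s, if anything falls off the work surface, if the arm or the gripper's body presses on something with over 40 N, if the wrist force passes 120 N, or if a joint passes its speed limit or range.

### The arm

A 6-joint arm with a two-finger parallel gripper is mounted at the origin on the work surface. World frame = base frame: x ahead of the robot, y to its left, z up, the work surface at z = 0. Lengths are in m, angles in rad, forces in N, time in s.
With the tool pointing down it reaches from about 0.3 to 0.775 m from the base axis. Payload 14.6 kg.
Tool frame: the origin (TCP) lies midway between the tips of the shut fingers; the grasp point (between the pads) lies 19 mm behind it (ctrl.hold_point_z is the distance from the TCP to the grasp point, in m); z points along the fingers, x is the direction in which the jaws open and shut, and the axes are right-handed (so a half turn about z gives the same grasp; the last joint's range is limited). The gripper opens to 94 mm and grips with 3 to 60 N. Pads are 16 mm wide; open, the fingers measure 119 mm over their backs; the gripper's body (75 mm by 177 mm) begins 78 mm behind the grasp point.
Start: joints at [1.216, 0.3, 1.521, -0, 1.321, -0.067], TCP at [0.156, 0.527, 0.205] pointing down, gripper open.
Joint ranges: [-3.03, 3.03], [-0.79, 2.21], [0.23, 2.52], [-1.04, 4.18], [0, 3.07], [-2.55, 2.55]. Speed limits (rad/s): [2.22, 2.22, 2.57, 3.14, 3.14, 3.14].

### API

Orientations are given as [roll, pitch, yaw] about the fixed x, y, z axes, in that order (R = Rz(yaw) Ry(pitch) Rx(roll)).
In Python, from station import ctrl, viewer, ticket, nets gives the robot as it stands.
- The arm moves only by the tool carry_out, never from a script. Its argument "commands" is one flat list of numbers, 7 for each row, row after row: the closure, from -1 (fully open) to 1 (shut), so that 0 is half open, then the shift along the world's x, y, z in cm, then the turn, a rotation vector about the world's x, y, z in rad. In form: [gripper, tx, ty, tz, ax, ay, az, gripper, tx, ty, tz, ax, ay, az, ...]. A call has 1 to 12 rows; each row is the pose to reach, as a shift and turn from the pose measured when the call began; what a row does not reach only later rows make up. A row lasts 1/12 s, in which the tool goes at most 41.7 mm and 7.16 degrees, less where a joint would pass 70% of its speed; a pose out of reach is approached as far as the arm can. A call with a gripper value outside its range is refused whole. The fingers move at their own pace and stop on an object; "force" is the grip in N (left out, the last holds). Time passes only in rows, so rows that repeat a pose let the fingers close. It gives the time, the measured TCP pose, the force and the opening at its end, in the units of the state.
- ctrl.get_obs(): the state, without advancing time (a new reading comes with each control period).
- viewer.camera(name): name is "scene" or "side" or "wrist"; returns (picture, depth): 420x560x3 uint8, blue, green, red; 420x560 float32, m along the optical axis (not along the pixel's ray), 0 where there is no reading.
- viewer.camera_info(name): a dict with "fx", "fy", "cx", "cy" (pixels), "R" (3x3) and "t" (3): a world point X has camera coordinates R X + t. Camera axes: x right, y down, z forward; pixel columns grow to the right and rows downward; lengths in m; the calibration is good to about 2 mm. A picture is of the moment at which its call begins: read the wrist's pose just before it. camera_info takes no time and is no camera call; for the wrist camera it gives the pose at the moment of the call.
- ticket.hand_in(): hands the job in, once; it reports no verdict.
Trained networks look in the newest picture that a camera, given by its name, has taken for a name from the list of things; names that differ only in an ending like _2 or _b are one class to them, and where a whole thing is asked for, a point or a joint stands for the part that bears it (a point fixed in the world has none). Each returns a list of dicts, best first, with "confidence" (0 to 1); they miss things now and then, are a little off and sometimes report something else, mostly with a low value. They report only what shows in the picture. A call takes as long as a camera call. They do not tell look-alikes from the thing itself.
- nets.silhouettes(camera, thing): "region" (420x560 bool, what is visible of it) and "extent" ([left, top, right, bottom] in pixels, round what is visible of it).
The state is a dict: "time_s": time; "qpos": joint angles; "joint_vel": joint speeds; "tau": joint torques, N m; "ee_pos": TCP position; "eef_rot": TCP orientation; "force": force on the tool from outside, world axes, zero at the start; "moment": the same for the moment, N m; "grip_width": finger opening in m.
Only numpy, scipy, OpenCV 4.12 (cv2) and the standard library are available. Lean on these libraries where they do the work, as an engineer would, in place of code of your own. Each camera call takes 0.05 s, during which the arm holds its last target. There are 200 camera calls.

## Working session

There is one attempt and no reset: what is moved stays moved. The work goes in short steps, Python scripts to look and compute and a tool call to move; the robot and the scene stay as the last step left them, time stands still between calls to the robot, and variables do not carry over. Pictures are saved under pics/ and viewed, about 8 in all and at most 12, crops included, and the job is handed in when it is done.

Besides the shell and the picture viewer there is one more tool, called after ">>>" as name(argument=value, ...), one argument or row to a line, values as JSON. carry_out: Moves the arm, as the interface text tells. Its arguments: {"type":"object","properties":{"commands":{"type":"array","items":{"type":"number"}},"force":{"type":"number"}},"required":["commands"]}

```bash
mkdir -p pics; cat > h.py <<'E'
import numpy as np, cv2
from station import ctrl, viewer, ticket, nets
def cloud(name):
    im,d=viewer.camera(name); c=viewer.camera_info(name)
    v,u=np.mgrid[:420,:560]
    P=np.stack([(u-c['cx'])/c['fx']*d,(v-c['cy'])/c['fy']*d,d],-1)
    W=(P-np.array(c['t']))@np.array(c['R'])
    W[d<=0]=np.nan
    return im,W
E
python3 - <<'E'
from h import *
ims=[]
for n in ['scene','side']:
    im,W=cloud(n); np.savez('pics/%s0.npz'%n,im=im,W=W)
    cv2.imwrite('pics/%s0.png'%n,im)
    for t in ['culture','amber','stirrer','light_base','hinge','handle','beaker']:
        for r in nets.silhouettes(n,t)[:3]:
            w=W[r['region']]
            print(n,t,round(r['confidence'],2),np.round(r['extent']),np.nanmedian(w,0).round(3),np.nanpercentile(w,2,axis=0).round(3),np.nanpercentile(w,98,axis=0).round(3))
print(ctrl.get_obs())
E
```

```text
scene culture 0.75 [202. 218. 223. 256.] [ 0.786 -0.025  0.079] [ 0.755 -0.056  0.006] [ 0.803 -0.006  0.127]
scene culture 0.63 [251. 211. 281. 263.] [0.755 0.14  0.155] [0.713 0.094 0.05 ] [0.776 0.168 0.217]
scene culture 0.63 [299. 269. 324. 309.] [0.801 0.297 0.082] [0.772 0.265 0.006] [0.815 0.321 0.127]
scene amber 0.97 [153. 164. 192. 213.] [ 0.711 -0.231  0.098] [ 0.67  -0.269  0.004] [ 0.735 -0.209  0.169]
scene stirrer 0.65 [233. 235. 300. 290.] [0.782 0.161 0.04 ] [0.668 0.062 0.009] [0.82  0.207 0.049]
scene light_base 0.58 [392. 250. 421. 287.] [0.593 0.487 0.056] [ 0.567  0.456 -0.001] [0.632 0.517 0.09 ]
scene light_base 0.57 [202. 125. 278. 223.] [ 0.568 -0.069  0.107] [ 0.334 -0.182 -0.003] [0.658 0.038 0.218]
scene hinge 0.77 [203. 127. 277. 210.] [ 0.559 -0.069  0.131] [ 0.483 -0.175  0.036] [0.613 0.039 0.219]
scene handle 0.79 [206. 123. 275. 204.] [ 0.545 -0.074  0.145] [ 0.332 -0.254 -0.003] [0.592 0.02  0.22 ]
scene handle 0.29 [233. 233. 299. 290.] [0.78  0.159 0.04 ] [0.668 0.059 0.001] [0.82  0.207 0.049]
scene beaker 0.76 [392. 248. 421. 287.] [0.593 0.48
[... 1021 characters left out ...]
171 0.041] [0.658 0.055 0.005] [0.808 0.207 0.05 ]
{'time_s': 0.8, 'qpos': array([ 1.21639933e+00,  2.99898715e-01,  1.52099948e+00,  6.91256621e-06,
        1.32070030e+00, -6.65877694e-02]), 'joint_vel': array([-0.000867  ,  0.00056369, -0.00077969,  0.00130581, -0.00146553,
        0.00149654]), 'tau': array([ 3.53627638e-04, -5.31599057e+01, -3.52931285e+01,  7.09134992e-02,
        2.10848171e-02,  8.79681863e-06]), 'ee_pos': array([0.15611005, 0.52737007, 0.20544651]), 'eef_rot': array([-3.14158558e+00,  5.38497592e-06,  1.28298539e+00]), 'force': array([ 0.36673201,  0.83431467, -0.15130539]), 'moment': array([-0.00530636, -0.00553306, -0.02794068]), 'grip_width': 0.09380788604851527}
```

```bash
python3 - <<'E'
import cv2,numpy as np
a=cv2.imread('pics/scene0.png')[90:330,140:440];b=cv2.imread('pics/side0.png')[90:330,160:460]
a=cv2.resize(a,None,fx=1.33*1,fy=1.33);b=cv2.resize(b,None,fx=1.33,fy=1.33)
cv2.imwrite('pics/v1.png',cv2.resize(np.hstack([a,b]),(798,319)))
A=cv2.imread('pics/side0.png')[140:250,310:420]
B=cv2.imread('pics/scene0.png')[110:230,190:290]
cv2.imwrite('pics/v2.png',np.hstack([cv2.resize(A,(400,400),interpolation=2),cv2.resize(B,(333,400),interpolation=2)]))
# orange points
for n in ['scene','side']:
    z=np.load(f'pics/{n}0.npz');im=z['im'];W=z['W'];h=cv2.cvtColor(im,cv2.COLOR_BGR2HSV)
    m=(h[...,0]>5)&(h[...,0]<22)&(h[...,1]>150)&(h[...,2]>120)&(W[...,2]>.1)&(W[...,0]<.65)
    v,u=np.where(m);print(n,m.sum(), u.min(),u.max(),v.min(),v.max());w=W[m];print(np.nanmedian(w,0),np.nanpercentile(w,3,axis=0),np.nanpercentile(w,97,axis=0))
    # circle fits: tops
    for nm,x,y,zz in [('green',.74,.14,.218),('amber',.7,-.24,.17)]:
        s=(abs(W[...,0]-x)<.08)&(abs(W[...,1]-y)<.08)&(W[...,2]>zz-.008)
        w=W[s];print(nm,len(w),np.nanmean(w,0),w.min(0),w.max(0)) if len(w) else print(nm,0)
    s=(abs(W[...,0]-.74)<.1)&(abs(W[...,1]-.14)<.1)&(W[...,2]>.06)&(W[...,2]<.15)
    w=W[s][:,:2];A=np.c_[w,np.ones(len(w))]
    for k in range(2):
        s_=np.linalg.lstsq(A,(w**2).sum(1),rcond=None)[0];c=s_[:2]/2;print('circ',c,np.sqrt(s_[2]+c@c))
E
```

```text
scene 65 233 265 127 138
[ 0.48526765 -0.07477121  0.22030526] [ 0.48025501 -0.12976841  0.21717326] [ 0.49065027 -0.02594664  0.22296932]
green 151 [0.73619572 0.12727595 0.21565907] [0.71448147 0.1077295  0.2100493 ] [0.75350876 0.14424409 0.21937255]
amber 107 [ 0.69500596 -0.24871084  0.16737316] [ 0.67525393 -0.26811081  0.16207305] [ 0.71222547 -0.23163486  0.17408845]
circ [0.73419237 0.12624439] 0.041337143537774505
circ [0.73419237 0.12624439] 0.041337143537774505
side 154 388 409 157 186
[ 0.4799748  -0.07657727  0.22157044] [ 0.47388979 -0.13207929  0.21740866] [ 0.4869867  -0.02189979  0.22449182]
green 159 [0.73231631 0.12802336 0.21625424] [0.71496288 0.10838954 0.21009886] [0.75281951 0.14580832 0.22131072]
amber 103 [ 0.69185911 -0.24879812  0.16843894] [ 0.67484937 -0.27403256  0.16211157] [ 0.71133523 -0.23146595  0.17384288]
circ [0.73348369 0.12626763] 0.040814468483675176
circ [0.73348369 0.12626763] 0.040814468483675176
```

View pics/v1.png

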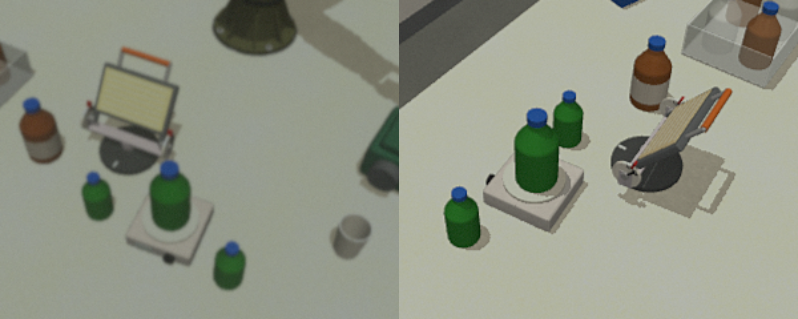

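View pics/v2.png

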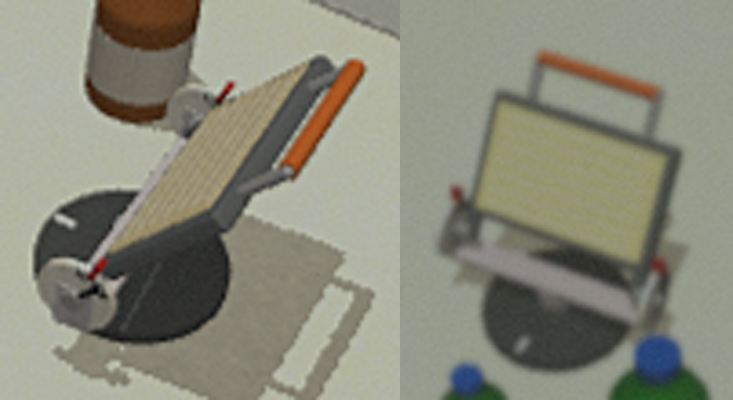

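```bash
python3 - <<'E'
import cv2,numpy as np
for n in ['scene','side']:
    z=np.load(f'pics/{n}0.npz');im=z['im'];W=z['W'];h=cv2.cvtColor(im,cv2.COLOR_BGR2HSV)
    m=(h[...,0]>5)&(h[...,0]<22)&(h[...,1]>150)&(h[...,2]>120)&(W[...,2]>.2)&(W[...,0]<.55)
    w=W[m];c=w.mean(0);d=np.linalg.svd(w-c)[2][0];d*=np.sign(d[1]);t=(w-c)@d
    print(n,'bar',c,d,'facing deg',np.degrees(np.arctan2(-d[0],d[1])),'mid',c+d*(np.percentile(t,1)+np.percentile(t,99))/2,np.ptp(t))
    # foot top
    m=(abs(W[...,2]-.026)<.006)&(im.max(2)<90)&(abs(W[...,0]-.6)<.12)&(abs(W[...,1]+.07)<.12)
    w=W[m];cc,r=cv2.minEnclosingCircle(w[:,:2].astype(np.float32));print('foot',m.sum(),cc,r, w[:,2].mean())
    # panel front: yellowish
    m=(h[...,0]>18)&(h[...,0]<36)&(h[...,1]>50)&(h[...,2]>120)&(W[...,2]>.09)&(W[...,2]<.21)&(abs(W[...,1]+.07)<.12)&(abs(W[...,0]-.55)<.1)
    w=W[m]
    for _ in range(3):
        c=w.mean(0);nn=np.linalg.svd(w-c)[2][2];nn*=np.sign(nn[2]);k=abs((w-c)@nn)<.006;w=w[k]
    print('panel',len(w),c,nn,'face',np.degrees(np.arctan2(nn[1],nn[0])),'lean',np.degrees(np.arcsin(nn[2])))
E
```

```text
scene bar [ 0.48535495 -0.07651887  0.22010342] [-0.06451123  0.99790146 -0.00556521] facing deg 3.698847192505856 mid [ 0.48540105 -0.07723196  0.2201074 ] 0.10813442895646583
foot 128 (0.6017021536827087, -0.06794831901788712) 0.04860424995422363 0.022516895153681674
panel 1661 [ 0.55066208 -0.07330745  0.14404921] [0.783354   0.04690371 0.61980364] face 3.4265225221707003 lean 38.301796590182015
side bar [ 0.48004939 -0.07663389  0.22146086] [-0.06302083  0.99800021  0.00489398] facing deg 3.6132651409056544 mid [ 0.4801746  -0.07861682  0.22145113] 0.12019881200627605
foot 177 (0.5866313576698303, -0.06525053828954697) 0.06412815302610397 0.021910301491121918
panel 682 [ 0.54764518 -0.06815078  0.14888458] [0.78297134 0.05023    0.62002648] face 3.6706685824952525 lean 38.318067856958564
```

```bash
cat >> h.py <<'E'
from scipy.spatial.transform import Rotation as Ro
H=np.array([.592,-.070,.075]); 
def pose(s,l,back=0.,H=H):
    a=np.array([np.sin(l)*np.cos(s),np.sin(l)*np.sin(s),-np.cos(l)])
    x=np.array([np.cos(l)*np.cos(s),np.cos(l)*np.sin(s),np.sin(l)])
    R=np.c_[x,np.cross(a,x),a]
    return H-.18*a+(ctrl.hold_point_z-back)*a,R
def rel(p,R,o=None):
    o=o or ctrl.get_obs(); R0=Ro.from_euler('xyz',o['eef_rot']).as_matrix()
    return np.r_[(p-o['ee_pos'])*100,Ro.from_matrix(R@R0.T).as_rotvec()]
E
python3 - <<'E'
from h import *
np.set_printoptions(suppress=True,precision=3)
s,l=np.radians(3.6),np.radians(38.3)
print(ctrl.hold_point_z,pose(s,l,.09)); print(rel(*pose(s,l,.09)))
E
```

```text
0.0188 (array([ 0.437, -0.08 ,  0.272]), array([[ 0.783,  0.063,  0.619],
       [ 0.049, -0.998,  0.039],
       [ 0.62 ,  0.   , -0.785]]))
[ 28.051 -60.715   6.669   0.443  -0.556  -1.172]
```

>>> carry_out(
  commands=[-1, 0, -4, 6, 0, 0, -0.1, -1, 2, -8, 8, 0.05, -0.06, -0.2, -1, 28, -60.7, 7.5, 0.443, -0.556, -1.172, -1, 28, -60.7, 7.5, 0.443, -0.556, -1.172, -1, 28, -60.7, 7.5, 0.443, -0.556, -1.172, -1, 28, -60.7, 7.5, 0.443, -0.556, -1.172, -1, 28, -60.7, 7.5, 0.443, -0.556, -1.172, -1, 28, -60.7, 7.5, 0.443, -0.556, -1.172, -1, 28, -60.7, 7.5, 0.443, -0.556, -1.172, -1, 28, -60.7, 7.5, 0.443, -0.556, -1.172, -1, 28, -60.7, 7.5, 0.443, -0.556, -1.172, -1, 28, -60.7, 7.5, 0.443, -0.556, -1.172],
  force=30,
)

```text
time_s: 1.8
ee_pos: [0.3437, 0.1086, 0.2749]
eef_rot: [3.14, -0.666, 0.068]
force: [0.3, 1.2, -0.5]
grip_width: 0.0942
```

```bash
python3 - <<'E'
from h import *
np.set_printoptions(suppress=True,precision=3)
s,l=np.radians(3.6),np.radians(38.3)
print(rel(*pose(s,l,.09)),ctrl.get_obs()['time_s'])
E
```

```text
[  9.29  -18.842  -0.272   0.001  -0.003  -0.004] 1.8
```

>>> carry_out(
  commands=[-1, 9.3, -18.8, 0, 0, 0, 0, -1, 9.3, -18.8, -0.3, 0, 0, 0, -1, 9.3, -18.8, -0.3, 0, 0, 0, -1, 9.3, -18.8, -0.3, 0, 0, 0, -1, 9.3, -18.8, -0.3, 0, 0, 0, -1, 9.3, -18.8, -0.3, 0, 0, 0, -1, 9.3, -18.8, -0.3, 0, 0, 0, -1, 9.3, -18.8, -0.3, 0, 0, 0, -1, 9.3, -18.8, -0.3, 0, 0, 0],
)

```text
time_s: 2.55
ee_pos: [0.4365, -0.0797, 0.2715]
eef_rot: [3.141, -0.665, 0.066]
force: [0.0, -0.2, 0.9]
grip_width: 0.094
```

```bash
python3 - <<'E'
from h import *
np.set_printoptions(suppress=True,precision=4)
s,l=np.radians(3.6),np.radians(38.3)
p,R=pose(s,l);bar=p-ctrl.hold_point_z*R[:,2]
im,W=cloud('wrist');im2,_=viewer.camera('side')
h=cv2.cvtColor(im,cv2.COLOR_BGR2HSV)
m=(h[...,0]>5)&(h[...,0]<22)&(h[...,1]>150)&(h[...,2]>100)&(np.linalg.norm(W-bar,axis=2)<.09)
w=W[m];print(m.sum(),'bar exp',bar, 'in bar frame (x,y,a):')
q=(w-bar)@R;print(np.percentile(q,[2,50,98],axis=0))
cv2.imwrite('pics/v3.png',np.hstack([cv2.resize(im,(400,300)),cv2.resize(im2[100:310,240:520],(400,300))]))
print(rel(*pose(s,l)))
E
```

```text
1992 bar exp [ 0.4807 -0.077   0.2163] in bar frame (x,y,a):
[[-0.0046 -0.0573 -0.0085]
 [ 0.0011 -0.0052 -0.0067]
 [ 0.007   0.0572 -0.0037]]
[ 5.588   0.2129 -7.0403  0.0012 -0.0024 -0.0054]
```

View pics/v3.png

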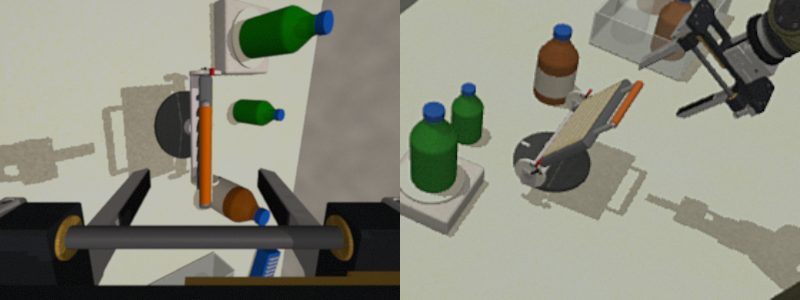

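The bar runs at column ~205 in the wrist view, centred between the fingers, and matches the prediction within about 1 mm. I'll move in and close.

>>> carry_out(
  commands=[-1, 2, 0.1, -2.5, 0, 0, 0, -1, 4, 0.2, -5, 0, 0, 0, -1, 5.6, 0.2, -7.0, 0, 0, 0, -1, 5.6, 0.2, -7.0, 0, 0, 0, -1, 5.6, 0.2, -7.0, 0, 0, 0, 1, 5.6, 0.2, -7.0, 0, 0, 0, 1, 5.6, 0.2, -7.0, 0, 0, 0, 1, 5.6, 0.2, -7.0, 0, 0, 0, 1, 5.6, 0.2, -7.0, 0, 0, 0, 1, 5.6, 0.2, -7.0, 0, 0, 0, 1, 5.6, 0.2, -7.0, 0, 0, 0],
  force=30,
)

```text
time_s: 3.57
ee_pos: [0.4924, -0.0765, 0.2023]
eef_rot: [3.14, -0.667, 0.069]
force: [0.5, -0.3, 0.7]
grip_width: 0.0575
```

```bash
python3 - <<'E'
from h import *
np.set_printoptions(suppress=True,precision=3)
o=ctrl.get_obs();print(o['grip_width'],o['force'],o['moment'],o['qpos'])
s0,l0=3.6,38.3
print(rel(*pose(*np.radians([s0,l0]))))
for k in range(1,11):
    f=k/20; print(list(rel(*pose(*np.radians([s0+f*50.4,l0+f*(20-l0)]))).round(2)))
E
```

```text
0.0575476334781039 [ 0.477 -0.294  0.735] [-0.072  0.324 -0.017] [-0.372 -0.125  2.134  0.506  0.572 -0.791]
[-0.008  0.027 -0.084  0.002 -0.002 -0.005]
[np.float64(0.23), np.float64(-0.39), np.float64(0.07), np.float64(0.0), np.float64(0.01), np.float64(0.04)]
[np.float64(0.49), np.float64(-0.79), np.float64(0.23), np.float64(-0.0), np.float64(0.03), np.float64(0.08)]
[np.float64(0.77), np.float64(-1.16), np.float64(0.38), np.float64(-0.0), np.float64(0.05), np.float64(0.13)]
[np.float64(1.06), np.float64(-1.51), np.float64(0.53), np.float64(-0.01), np.float64(0.06), np.float64(0.17)]
[np.float64(1.37), np.float64(-1.84), np.float64(0.67), np.float64(-0.01), np.float64(0.08), np.float64(0.21)]
[np.float64(1.69), np.float64(-2.15), np.float64(0.81), np.float64(-0.02), np.float64(0.09), np.float64(0.26)]
[np.float64(2.02), np.float64(-2.43), np.float64(0.95), np.float64(-0.02), np.float64(0.11), np.float64(0.3)]
[np.float64(2.37), np.float64(-2.69), np.float64(1.09), np.float64(-0.03), np.float64(0.12), np.float64(0.35)]
[np.float64(2.72), np.float64(-2.92), np.float64(1.22), np.float64(-0.04), np.float64(0.14), np.float64(0.39)]
[np.float64(3.08), np.float64(-3.13), np.float64(1.34), np.float64(-0.04), np.float64(0.15), np.float64(0.43)]
```

>>> carry_out(
  commands=[1, 0, 0, 0, 0, 0, 0, 1, 0, 0, 0, 0, 0, 0, 1, 0, 0, 0, 0, 0, 0, 1, 0, 0, 0, 0, 0, 0, 1, 0, 0, 0, 0, 0, 0, 1, 0, 0, 0, 0, 0, 0, 1, 0, 0, 0, 0, 0, 0, 1, 0, 0, 0, 0, 0, 0],
)

```text
time_s: 4.23
ee_pos: [0.4924, -0.0765, 0.2023]
eef_rot: [3.14, -0.667, 0.069]
force: [0.5, 0.5, -0.2]
grip_width: 0.0127
```

>>> carry_out(
  commands=[1, 0.23, -0.39, 0.15, 0, 0.01, 0.04, 1, 0.49, -0.79, 0.3, 0, 0.03, 0.08, 1, 0.77, -1.16, 0.45, 0, 0.05, 0.13, 1, 1.06, -1.51, 0.6, -0.01, 0.06, 0.17, 1, 1.37, -1.84, 0.73, -0.01, 0.08, 0.21, 1, 1.69, -2.15, 0.87, -0.02, 0.09, 0.26, 1, 2.02, -2.43, 1.0, -0.02, 0.11, 0.3, 1, 2.37, -2.69, 1.13, -0.03, 0.12, 0.35, 1, 2.72, -2.92, 1.25, -0.04, 0.14, 0.39, 1, 3.08, -3.13, 1.37, -0.04, 0.15, 0.43, 1, 3.08, -3.13, 1.37, -0.04, 0.15, 0.43],
)

```text
time_s: 5.15
ee_pos: [0.5239, -0.1086, 0.2171]
eef_rot: [-3.14, -0.513, 0.501]
force: [-7.6, -3.8, 13.2]
grip_width: 0.013
```

```bash
python3 - <<'E'
from h import *
o=ctrl.get_obs();print(o['grip_width'],o['force'].round(1),o['moment'].round(2),o['qpos'].round(2))
s0,l0=3.6,38.3
for k in range(10,23):
    f=k/20; print([float(v) for v in rel(*pose(*np.radians([s0+f*50.4,l0+min(f,1.)*(20-l0)]))).round(2)])
E
```

```text
0.012974324656218334 [-7.6 -3.8 13.2] [-0.11  0.51  0.28] [-0.48  0.08  1.84  0.51  0.99 -1.22]
[-0.07, 0.08, -0.13, -0.0, 0.0, 0.0]
[0.3, -0.1, -0.01, -0.01, 0.02, 0.05]
[0.67, -0.26, 0.11, -0.02, 0.03, 0.09]
[1.04, -0.39, 0.23, -0.03, 0.04, 0.13]
[1.41, -0.49, 0.34, -0.04, 0.06, 0.18]
[1.78, -0.57, 0.45, -0.05, 0.07, 0.22]
[2.15, -0.62, 0.55, -0.06, 0.08, 0.27]
[2.52, -0.65, 0.65, -0.07, 0.09, 0.31]
[2.88, -0.66, 0.75, -0.08, 0.1, 0.35]
[3.23, -0.64, 0.85, -0.1, 0.11, 0.4]
[3.57, -0.6, 0.94, -0.11, 0.12, 0.44]
[3.77, -0.74, 0.94, -0.11, 0.12, 0.48]
[3.98, -0.87, 0.94, -0.12, 0.12, 0.53]
```

>>> carry_out(
  commands=[1, 0.3, -0.1, 0.05, -0.01, 0.02, 0.05, 1, 0.67, -0.26, 0.17, -0.02, 0.03, 0.09, 1, 1.04, -0.39, 0.29, -0.03, 0.04, 0.13, 1, 1.41, -0.49, 0.4, -0.04, 0.06, 0.18, 1, 1.78, -0.57, 0.51, -0.05, 0.07, 0.22, 1, 2.15, -0.62, 0.61, -0.06, 0.08, 0.27, 1, 2.52, -0.65, 0.71, -0.07, 0.09, 0.31, 1, 2.88, -0.66, 0.81, -0.08, 0.1, 0.35, 1, 3.23, -0.64, 0.9, -0.1, 0.11, 0.4, 1, 3.57, -0.6, 1.0, -0.11, 0.12, 0.44, 1, 3.57, -0.6, 1.0, -0.11, 0.12, 0.44, 1, 3.57, -0.6, 1.0, -0.11, 0.12, 0.44],
)

```text
time_s: 6.15
ee_pos: [0.5599, -0.115, 0.228]
eef_rot: [3.138, -0.351, 0.944]
force: [-3.4, -2.0, 7.5]
grip_width: 0.013
```

```bash
cat > m.py <<'E'
from h import *
o=ctrl.get_obs();print(o['grip_width'],o['force'].round(1),o['moment'].round(2),o['qpos'].round(2))
pp=[]
for n in ['scene','side']:
    im,W=cloud(n);h=cv2.cvtColor(im,cv2.COLOR_BGR2HSV)
    m=(h[...,0]>18)&(h[...,0]<36)&(h[...,1]>50)&(h[...,2]>100)&(W[...,2]>.09)&(W[...,2]<.23)&(np.linalg.norm(W[...,:2]-H[:2],axis=2)<.14)
    w=W[m]
    if len(w)<50: print(n,'few',len(w)); pp.append(im); continue
    for _ in range(4):
        c=w.mean(0);nn=np.linalg.svd(w-c,full_matrices=False)[2][2];nn*=np.sign(nn@[.5,.7,.3]);w=w[abs((w-c)@nn)<.006]
    f=np.arctan2(nn[1],nn[0]);d=np.array([.734,.1262])-H[:2]
    print(n,len(w),'face',np.degrees(f),'lean',np.degrees(np.arcsin(nn[2])),'offset',-np.sin(f)*d[0]+np.cos(f)*d[1])
    for nm,x,y in [('green',.734,.126),('amber',.692,-.249)]:
        s=(abs(W[...,0]-x)<.06)&(abs(W[...,1]-y)<.06)&(W[...,2]>(.21 if nm=='green' else .162))&(W[...,2]<.225)&(h[...,0]>95)
        print(nm,W[s].mean(0).round(3) if s.any() else None)
    pp.append(im)
import sys
cv2.imwrite(sys.argv[1],np.hstack([cv2.resize(pp[0][90:300,140:420],(400,300)),cv2.resize(pp[1][90:300,200:480],(400,300))]))
E
python3 m.py pics/v4.png
```

```text
0.013039028637633742 [-3.4 -2.   7.5] [-0.18  0.33  0.13] [-0.43  0.27  1.54  0.36  1.27 -1.47]
scene 1767 face 54.35897390789186 lean 19.55841548256465 offset -0.0010743618864226812
green [0.736 0.127 0.216]
amber [ 0.695 -0.249  0.167]
side 1386 face 54.1939583842533 lean 19.469173807673833 offset -0.00037682797724122863
green [0.732 0.129 0.216]
amber [ 0.691 -0.249  0.168]
```

View pics/v4.png

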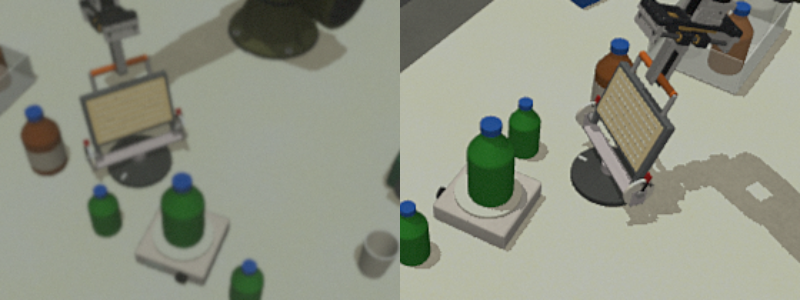

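The panel faces the large green bottle (left view: panel at (130,110), bottle at (183,210)). Fitted facing is 54.3° and lean 19.5°, and both bottles are unmoved. I'll release and back off along the panel plane.

>>> carry_out(
  commands=[0, 0, 0, 0, 0, 0, 0, 0, 0, 0, 0, 0, 0, 0, 0, 0, 0, 0, 0, 0, 0, 0, 0, 0, 0, 0, 0, 0, 0, 0, 0, 0, 0, 0, 0, 0, 0, 0, 0, 0, 0, 0, 0, 0, 0, 0, 0, 0, 0, 0, 0, 0, 0, 0, 0, 0, 0, 0, 0, 0, 0, 0, 0],
)

```text
time_s: 7.0
ee_pos: [0.5599, -0.115, 0.228]
eef_rot: [3.137, -0.351, 0.944]
force: [-0.3, 0.1, -0.3]
grip_width: 0.0469
```

>>> carry_out(
  commands=[0, -0.4, -0.55, 1.88, 0, 0, 0, 0, -0.8, -1.1, 3.76, 0, 0, 0, 0, -1.4, -1.94, 6.6, 0, 0, 0, 0, -2, -2.77, 9.4, 0, 0, 0, 0, -2.6, -3.6, 12.2, 0, 0, 0, 0, -3, -4.2, 14, 0, 0, 0, 0, -3, -4.2, 14, 0, 0, 0, 0, -3, -4.2, 14, 0, 0, 0],
)

```text
time_s: 7.67
ee_pos: [0.53, -0.1572, 0.3682]
eef_rot: [3.136, -0.352, 0.944]
force: [0.6, -0.5, -0.6]
grip_width: 0.0468
```

```bash
python3 m.py pics/v5.png
```

```text
0.04683508822965602 [ 0.6 -0.5 -0.6] [-0.18  0.06  0.02] [-0.52  0.18  1.33  0.35  1.58 -1.45]
scene 1757 face 54.33282871419887 lean 19.527389734656598 offset -0.0009638444920559153
green [0.736 0.127 0.216]
amber [ 0.695 -0.249  0.167]
side 1392 face 54.14191135092296 lean 19.587604680799462 offset -0.00015682005305328595
green [0.732 0.128 0.216]
amber [ 0.691 -0.249  0.168]
```

View pics/v5.png

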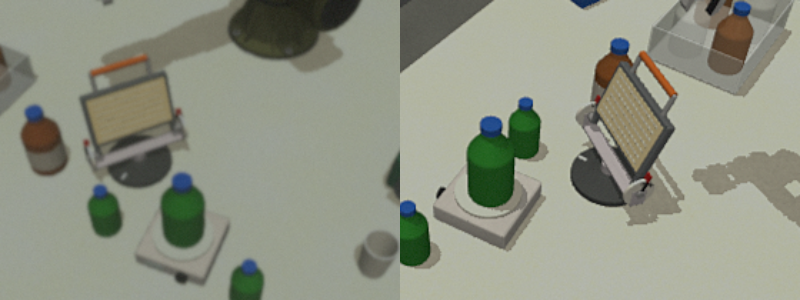

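The gripper is clear, the panel held its pose and the bottles are in place.

```bash
python3 -c "
from station import ticket; print(ticket.hand_in())"
```

```text
the job is handed in; nothing more can be done
None
```

The light panel now faces the green culture bottle on the stirrer and leans back about 19.5°. I gripped its handle bar, swivelled and tilted it together, released it and backed the gripper off. I handed the job in about 8 s into the 32 s allowed; no verdict came back.

Last checks, from both fixed cameras after release:
- **Facing:** the panel points at 54.1–54.3°, so the bottle's axis is about 1 mm off the panel's centre line (limit 30 mm). This uses my estimate of the hinge position, which is good to a few millimetres.
- **Lean:** 19.5–19.6°, against a target of 20° ± 6°. I measured this from the panel's surface and did not read the side pointers against the red marks.
- **Bottles:** the green and amber bottles are upright and within about 1 mm of where they started.
- **Contact:** the gripper is about 14 cm clear of the handle and reads almost no force. The highest force I saw between moves was about 16 N.

No check failed or disagreed.

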